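# Let the tape roll out of the lever dispenser

## Robot

A 6-joint arm with a two-finger parallel gripper is mounted at the origin on the work surface. World frame = base frame: x ahead of the robot, y to its left, z up, the work surface at z = 0. Lengths are in m, angles in rad, forces in N, time in s.
With the tool pointing down it reaches from about 0.25 to 0.775 m from the base axis. Payload 4 kg.
Tool frame: the origin (TCP) lies between the finger pads; the fingertips stand tips_ahead ahead of it and the grasp point (between the pads) lies 3 mm ahead of it (tips_ahead is the distance from the TCP to the fingertips, in m); x points along the fingers, z is the direction in which the jaws open and shut, and the axes are right-handed (so a half turn about x gives the same grasp; the last joint's range is limited). The gripper opens to 94 mm and grips with 3 to 60 N. Pads are 16 mm wide; open, the fingers measure 119 mm over their backs; the gripper's body (75 mm by 177 mm) begins 78 mm behind the grasp point.
Start: joints at [1.176, 0.087, 1.371, -0, 1.684, -0.103], TCP at [0.158, 0.527, 0.206] pointing down, gripper open.
Joint ranges: [-3.1, 3.1], [-0.76, 2.03], [0.27, 2.55], [-1.08, 4.22], [0.17, 2.65], [-2.57, 2.57]. Speed limits (rad/s): [2.79, 2.79, 3.14, 3.14, 3.14, 3.14].

## Interface

Orientations are given as a unit quaternion [w, x, y, z].
In Python, from bench import * gives the robot as it stands. The module is installed in compiled form; this text tells all that it offers.
- The arm moves only by the tool drive_tool, never from a script. Its argument "increments" is a list of rows, each an object of numbers: "x", "y", "z": the shift along the tool's x, y, z in units of 40 mm (1.0 is 40 mm); "ax", "ay", "az": the turn, a rotation vector about the tool's x, y, z in units of 5 degrees (1.0 is 5 degrees). In form: [{"x": .., "y": .., "z": .., "ax": .., "ay": .., "az": ..}, ...]. A call has 1 to 8 rows; each row is the pose to reach, as a shift and turn from the pose commanded when the call began, along the tool's axes at that moment; what a row does not reach only later rows make up. A row lasts 1/12 s, in which the tool goes at most 41.7 mm and 7.16 degrees, less where a joint would pass 70% of its speed; a pose out of reach is approached as far as the arm can. A call with a gripper value outside its range is refused whole. "hand" is the closure, from 0 (fully open) to 1 (shut), set as the call begins (left out, the last holds). The fingers move at their own pace and stop on an object; "grip_force" is the grip in N (left out, the last holds). Time passes only in rows, so rows that repeat a pose let the fingers close. It gives the time, the measured TCP pose, the force and the opening at its end, in the units of the state.
- observe(): the state, without advancing time (a new reading comes with each control period).
- capture(name): name is "side" or "top"; returns a dict with "image" (384x512x3 uint8, red, green, blue), "depth" (384x512 float32, m along the optical axis (not along the pixel's ray), 0 where there is no reading), "mtx" (3x3 intrinsics, pixels), "D" ([k1, k2, p1, p2, k3] as OpenCV has them; the pictures are not rectified), "rvec" (rotation vector, rad) and "tvec" (3), from world to camera coordinates, as OpenCV has them. Camera axes: x right, y down, z forward; pixel columns grow to the right and rows downward; lengths in m; the calibration is good to about 2 mm. A picture is of the moment at which its call begins.
- job_done(): hands the job in, once; it reports no verdict.
Trained networks look in a picture, given as the dict that the camera call returned (one of the last four; its "shot" number tells which), for a name from the list of things; names that differ only in an ending like _2 or _b are one class to them, and where a whole thing is asked for, a point or a joint stands for the part that bears it (a point fixed in the world has none). Each returns a list of dicts, best first, with "score" (0 to 1); they miss things now and then, are a little off and sometimes report something else, mostly with a low value. They report only what shows in the picture. A call takes as long as a camera call.
- trace(picture, query): "mask" (384x512 bool, what is visible of it) and "extent" ([left, top, right, bottom] in pixels, round what is visible of it).
The state is a dict: "time": time; "q": joint angles; "joint_velocities": joint speeds; "tau": joint torques, N m; "eef_pos": TCP position; "eef_rot": TCP orientation; "ft_force": force on the tool from outside, world axes, zero at the start; "moment": the same for the moment, N m; "finger_gap": finger opening in m.
Only numpy, scipy, OpenCV 4.12 (cv2) and the standard library are available. Lean on these libraries where they do the work, as an engineer would, in place of code of your own. Each camera call takes 0.05 s, during which the arm holds its last target. There are 200 camera calls.

## Task

Press the orange lever of the tape dispenser down with the fingertips until the blue lid stands wide open, and keep it down until the roll of packing tape has rolled out and come to rest in the tray. Then let the lever come up slowly under the fingertips, staying with it all the way, so that the lid comes down softly and closes fully without slamming, and move clear. Work by pressing on the lever only: grasp nothing, do not touch the lid or the roll, and leave the things standing around alone.

Things in the scene. Friction and masses are not known exactly. Their poses are not given: they have to be found in the camera images.
- dispenser: grey-white tape dispenser fixed to the counter, base 100 x 325 mm. Origin on the counter; z up, y the way the roll runs out, x across. Lever end at -y (nothing below its pad), closed chamber y -60 to 50 mm (top z 152), then open tray with a stop at y 185 mm (79 high). Ramp 57 mm wide inside, falls 6 degrees to +y. Base spans y -125 to 200 mm
- lever (a joint): rad: 0 at rest (0.2 above level), 0.4 fully pressed (firm stop). Pivot along dispenser x at y -100, z 120 mm; pad centre 125 mm from it, going down 50 mm in a full press. Linked: lid angle = 2.25 x lever angle; no latch, no spring. The lid's weight pushes the pad up with about 2 to 5 N, so a lever let go flies up and the lid slams
- lever_pad (a point): centre of the top face of the orange press pad at the lever's end, 64 mm (dispenser x) by 50 mm (y), 10 mm thick; at rest 153 mm above the counter, 221 mm from the dispenser's origin towards -y. Moves with the lever
- lid (a joint): blue lid, rad: 0 closed, 0.9 wide open with the lever fully pressed (over 0.7 counts as wide open). Hinge along dispenser x at y -60, z 150 mm, the lid swings up from the tray end. Lid 76 mm wide, 115 mm long. Not to be touched
- lid_edge (a point): middle of the lower edge of the lid's 80 mm deep front skirt, which holds the roll back; closed, it is at dispenser y 51, z 70 mm. The roll gets out from about 0.5 rad of lid
- roll: tan packing tape roll, 90 mm diameter, 48 mm wide, 110 to 210 g, standing on its rim on the ramp, axis along dispenser x. Origin at its centre (turns as it rolls). Starts in the chamber at dispenser y 0; at rest in the tray its centre is at about y 140 mm, against the stop. Not to be touched
- spare_roll: bystander: tape roll lying flat on the counter, 90 mm diameter, 48 mm high, origin at the centre of its underside
- glue: bystander: white jar with a red cap, 50 mm diameter, 100 mm high, origin at the centre of its underside
- carton: bystander: green carton with white labels, 70 x 90 x 45 mm high, origin at the centre of its underside

How it is judged:
On the way, in this order (a step that is already met when the one before it is completed fails the run):
1. the lid stands wide open and the roll has come to rest in the tray (value of joint lid above 0.7 rad and y of roll in the frame of dispenser above 0.11 m and linear speed of roll below 0.05 m/s), for 0.3 s.
2. the lid is closed again (value of joint lid below 0.04 rad), for 0.2 s.
At the end, for the whole second after the job is handed in: The lid is closed (under 0.04 rad) with the lever up at rest (under 0.03 rad), the roll lies still in the tray (its centre at dispenser y 110 to 170 mm, within 20 mm of the middle across), and the bystanders are within 15 mm of where they stood (value of joint lid below 0.04 rad and value of joint lever below 0.03 rad and y of roll in the frame of dispenser between 0.11 and 0.17 m and x of roll in the frame of dispenser between -0.02 and 0.02 m and z of roll in the frame of dispenser below 0.09 m and linear speed of roll below 0.02 m/s and distance of each of spare_roll, glue, carton from where it was at the start of the episode below 0.015 m); the robot touches nothing.
It fails at once if the lid slams: it comes down faster than 2 rad/s within its last 0.2 rad (value of joint lid below 0.2 rad and velocity of joint lid below -2 rad/s).
It fails at once if the lid is touched by the robot (contact force between any of the fingers, the arm and lid above 0.5 N).
It fails at once if the roll is touched by the robot (contact force between any of the fingers, the arm and roll above 0.3 N).
It fails at once if the roll is lifted off the ramp (z of roll in the frame of dispenser above 0.11 m).
It fails at once if a bystander is pushed or lifted (distance of any of spare_roll, glue, carton from where it was at the start of the episode above 0.02 m).
It also fails if it takes over 40 s, if anything falls off the work surface, if the arm or the gripper's body presses on something with over 40 N, if the wrist force passes 120 N, or if a joint passes its speed limit or range.

## Working session

There is one attempt and no reset: what is moved stays moved. The work goes in short steps, Python scripts to look and compute and a tool call to move; the robot and the scene stay as the last step left them, time stands still between calls to the robot, and variables do not carry over. Pictures are saved under pics/ and viewed, about 8 in all and at most 12, crops included, and the job is handed in when it is done.

Besides the shell and the picture viewer there is one more tool, called in YAML: its name, and indented under it one key for each argument. drive_tool: Moves the arm, as the interface text tells. Its arguments: {"type":"object","properties":{"increments":{"type":"array"},"hand":{"type":"number"},"grip_force":{"type":"number"}},"required":["increments"]}

```bash
mkdir -p pics; cat > h.py <<'E'
from bench import *
import numpy as np, cv2
def world(p,mask):
    v,u=np.nonzero(mask&(p["depth"]>0)); d=p["depth"][v,u]
    n=cv2.undistortPoints(np.c_[u,v].astype(float)[:,None],p["mtx"],p["D"])[:,0]
    c=np.c_[n*d[:,None],d]; R=cv2.Rodrigues(p["rvec"])[0]
    return (c-np.ravel(p["tvec"]))@R
E
python3 - <<'E'
from h import *
s=observe();print(s)
ims=[]
for n in("top","side"):
    p=capture(n);ims.append(p["image"])
    for q in("lever_pad","lever","lid","dispenser","roll","spare_roll","glue","carton"):
        r=trace(p,q)
        for t in r[:2]:
            w=world(p,t["mask"])
            print(n,q,round(t["score"],2),np.round(t["extent"]),len(w),*( [np.round(np.median(w,0),3),np.round(np.percentile(w,[3,97],axis=0),3).tolist()] if len(w) else []))
cv2.imwrite("pics/a.png",cv2.resize(np.hstack(ims)[:,:,::-1],(800,300)))
cv2.imwrite("pics/top.png",ims[0][:,:,::-1]);cv2.imwrite("pics/side.png",ims[1][:,:,::-1])
E
```

```text
{'time': 0.0, 'q': array([ 1.17590820e+00,  8.79366753e-02,  1.37224714e+00, -8.84164245e-06,
        1.68359865e+00, -1.03118627e-01]), 'joint_velocities': array([-0.00100095,  0.00016802, -0.00041577, -0.0011843 ,  0.0006774 ,
        0.00078848]), 'tau': array([-2.43894010e-04, -3.40191829e+01, -3.02423358e+01,  7.16190669e-02,
        3.30886873e-02, -1.97629179e-04]), 'eef_pos': array([0.15801037, 0.52623904, 0.20451781]), 'eef_rot': array([ 0.56670873, -0.42240271,  0.56803652,  0.42160606]), 'ft_force': array([ 0.94345851, -0.35440622, -0.19518046]), 'moment': array([-0.04522933, -0.04310558,  0.01339273]), 'finger_gap': 0.09370817033180767}
top lever_pad 0.84 [194. 152. 278. 189.] 1015 [ 0.627 -0.012  0.143] [[0.591, -0.06, 0.003], [0.666, 0.119, 0.157]]
top lever 0.79 [191. 151. 280. 192.] 1072 [ 0.629 -0.01   0.141] [[0.591, -0.062, 0.0], [0.674, 0.13, 0.157]]
top lever 0.6 [165. 121. 202. 158.] 821 [0.736 0.186 0.044] [[0.698, 0.145, 0.008], [0.778, 0.228, 0.049]]
top lid 0.94 [160. 165. 208. 210.] 1519 [0.586 0.17  0.152] [[0.542, 0.115, 0.133], [0.633, 0.226, 0.156]]
top
[... 533 characters left out ...]
0.001], [0.706, 0.089, 0.155]]
side lever 0.96 [181. 155. 263. 232.] 1527 [ 0.619 -0.     0.139] [[0.581, -0.058, 0.117], [0.66, 0.089, 0.155]]
side lid 0.69 [128. 210. 214. 306.] 3691 [0.577 0.187 0.151] [[0.536, 0.119, 0.085], [0.626, 0.234, 0.154]]
side dispenser 0.82 [ 77. 151. 263. 383.] 14694 [0.559 0.202 0.068] [[0.508, -0.029, 0.008], [0.638, 0.354, 0.153]]
side spare_roll 0.57 [214. 308. 270. 371.] 2951 [0.422 0.164 0.047] [[0.385, 0.119, 0.003], [0.467, 0.201, 0.05]]
side glue 0.68 [264. 138. 283. 177.] 807 [ 0.682 -0.174  0.065] [[0.669, -0.204, 0.003], [0.71, -0.162, 0.1]]
side carton 0.84 [103. 215. 151. 268.] 1570 [0.733 0.198 0.044] [[0.7, 0.147, 0.005], [0.779, 0.242, 0.046]]
```

View pics/top.png

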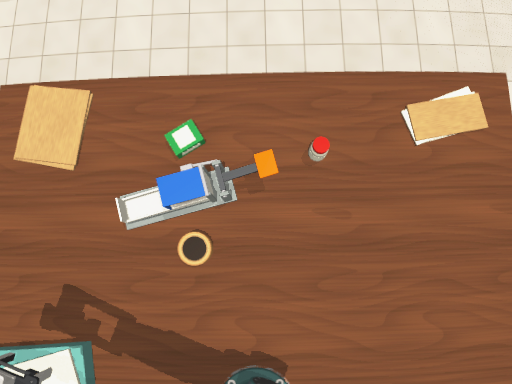

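View pics/side.png

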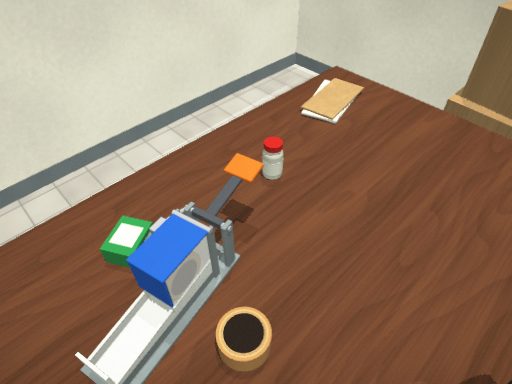

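```bash
cat >> h.py <<'E'
from scipy.spatial.transform import Rotation as Ro
def pose():
    s=observe();q=s["eef_rot"];return s,Ro.from_quat([q[1],q[2],q[3],q[0]]),s["eef_pos"]
E
python3 - <<'E'
from h import *
import bench
print([ (n,getattr(bench,n)) for n in dir(bench) if 'tip' in n.lower()])
P=[]
for n in("top","side"):
    p=capture(n);h=cv2.cvtColor(p["image"],cv2.COLOR_RGB2HSV)
    tr=trace(p,"lever_pad")[0]["mask"]
    m=(h[...,0]>7)&(h[...,0]<20)&(h[...,1]>200)&(h[...,2]>180)&tr
    w=world(p,m);w=w[(w[:,2]>.12)];P.append(w)
    r=cv2.minAreaRect((w[:,:2]*1000).astype(np.float32));print(n,len(w),np.round(w.mean(0),3),np.percentile(w[:,2],[3,97]),r)
    hb=(h[...,0]>105)&(h[...,0]<125)&(h[...,1]>150)&trace(p,"lid")[0]["mask"]
    w=world(p,hb);w=w[(w[:,2]>.145)];r=cv2.minAreaRect((w[:,:2]*1000).astype(np.float32));print("lid",np.round(w.mean(0),3),r)
s,R,x=pose();print(R.as_matrix().round(3),x)
E
```

```text
[('tips_ahead', 0.022)]
top 461 [ 0.636 -0.039  0.152] [0.14678782 0.15798827] ((636.94970703125, -38.76344299316406), (61.45669174194336, 47.676937103271484), 15.055599212646484)
lid [0.583 0.175 0.152] ((583.4567260742188, 175.51434326171875), (75.63175201416016, 109.06592559814453), 13.923277854919434)
side 548 [ 0.634 -0.036  0.151] [0.14525549 0.15578388] ((634.6669921875, -37.763877868652344), (62.857967376708984, 47.6036491394043), 13.311884880065918)
lid [0.579 0.179 0.151] ((580.8868408203125, 175.58370971679688), (75.7034683227539, 111.05696105957031), 14.229597091674805)
[[ 0.    -0.958  0.288]
 [ 0.     0.288  0.958]
 [-1.     0.     0.   ]] [0.15821839 0.52677504 0.20569835]
```

drive_tool:
  increments:
    - {"x":-1}
    - {"x":-2}
    - {"x":-2.4,"y":-1,"z":-0.6,"ax":1}
    - {"x":-2.4,"y":-2,"z":-1.2,"ax":2}
    - {"x":-2.4,"y":-2.8,"z":-1.8,"ax":3}
    - {"x":-2.4,"y":-3.6,"z":-2.4,"ax":4}
    - {"x":-2.4,"y":-4.4,"z":-3,"ax":5}
    - {"x":-2.4,"y":-5.2,"z":-3.4,"ax":5}
  hand: 1
  grip_force: 10

```text
validation failed for argument at $.in...
```

```bash
cat > d.py <<'E'
from h import *
import sys
def go(tx,z,yaw=14.2):
    s,R,x=pose(); a=np.radians(yaw)
    zt=np.array([np.cos(a),np.sin(a),0]);xt=np.array([0,0,-1.]);T=Ro.from_matrix(np.c_[xt,np.cross(zt,xt),zt])
    d=R.inv().apply(np.array([*tx,z])-x)/.04; r=np.degrees((R.inv()*T).as_rotvec())/5
    print("t",s["time"],"pos",x.round(4),"F",s["ft_force"].round(2),"gap",round(s["finger_gap"],4),"shift",d.round(3),"turn",r.round(3),"q",s["q"].round(2))
go((.636,-.038),float(sys.argv[1]))
E
python3 d.py .30
```

```text
t 1.2 pos [0.1582 0.5268 0.2057] F [0.16 0.37 1.07] gap 0.0939 shift [ -2.358 -15.501 -10.087] turn [ 1.1816e+01  1.0000e-03 -0.0000e+00] q [ 1.18  0.09  1.37  0.    1.68 -0.1 ]
```

drive_tool:
  increments:
    - {"x":-1.0,"y":0,"z":0,"ax":0,"ay":0,"az":0}
    - {"x":-2.0,"y":0,"z":0,"ax":0,"ay":0,"az":0}
    - {"x":-2.4,"y":-0.8,"z":-0.5,"ax":1,"ay":0,"az":0}
    - {"x":-2.4,"y":-1.6,"z":-1.0,"ax":2,"ay":0,"az":0}
    - {"x":-2.4,"y":-2.4,"z":-1.5,"ax":3,"ay":0,"az":0}
    - {"x":-2.4,"y":-3.2,"z":-2.0,"ax":4,"ay":0,"az":0}
    - {"x":-2.4,"y":-4.0,"z":-2.5,"ax":5,"ay":0,"az":0}
    - {"x":-2.4,"y":-4.8,"z":-3.0,"ax":5,"ay":0,"az":0}
  hand: 1
  grip_force: 10

```text
time: 1.87
eef_pos: [0.3084, 0.3552, 0.302]
eef_rot: [0.646, -0.288, 0.645, 0.289]
ft_force: [0.4, 0.1, -0.3]
finger_gap: 0.0442
```

```bash
python3 d.py .30
```

```text
t 1.8667 pos [0.3084 0.3552 0.302 ] F [ 0.36  0.07 -0.3 ] gap 0.0442 shift [  0.048 -12.659  -1.856] turn [ 6.789e+00  1.100e-02 -2.000e-03] q [ 0.74 -0.09  1.36 -0.    1.87 -0.11]
```

drive_tool:
  increments:
    - {"x":0,"y":-0.9,"z":-0.13,"ax":0.8,"ay":0,"az":0}
    - {"x":0,"y":-1.8,"z":-0.26,"ax":1.6,"ay":0,"az":0}
    - {"x":0,"y":-2.7,"z":-0.4,"ax":2.4,"ay":0,"az":0}
    - {"x":0,"y":-3.6,"z":-0.53,"ax":3.2,"ay":0,"az":0}
    - {"x":0,"y":-4.5,"z":-0.66,"ax":4,"ay":0,"az":0}
    - {"x":0,"y":-5.4,"z":-0.8,"ax":4.8,"ay":0,"az":0}
    - {"x":0,"y":-6.3,"z":-0.92,"ax":5.6,"ay":0,"az":0}
    - {"x":0,"y":-7.2,"z":-1.05,"ax":6.4,"ay":0,"az":0}

```text
time: 2.53
eef_pos: [0.4955, 0.132, 0.3019]
eef_rot: [0.7, -0.099, 0.7, 0.099]
ft_force: [0.3, -0.6, -0.5]
finger_gap: 0.0003
```

```bash
python3 d.py .24
```

```text
t 2.5333 pos [0.4955 0.132  0.3019] F [ 0.29 -0.61 -0.52] gap 0.0003 shift [ 1.549 -5.055  2.198] turn [ 0.374  0.008 -0.001] q [ 0.15  0.    1.27  0.    1.87 -0.13]
```

drive_tool:
  increments:
    - {"x":0,"y":-0.9,"z":0.4,"ax":0.4,"ay":0,"az":0}
    - {"x":0,"y":-1.7,"z":0.75,"ax":0.4,"ay":0,"az":0}
    - {"x":0,"y":-2.5,"z":1.1,"ax":0.4,"ay":0,"az":0}
    - {"x":0,"y":-3.3,"z":1.45,"ax":0.4,"ay":0,"az":0}
    - {"x":0.3,"y":-4.1,"z":1.8,"ax":0.4,"ay":0,"az":0}
    - {"x":0.8,"y":-4.8,"z":2.1,"ax":0.4,"ay":0,"az":0}
    - {"x":1.4,"y":-5.05,"z":2.2,"ax":0.37,"ay":0,"az":0}
    - {"x":1.5,"y":-5.05,"z":2.2,"ax":0.37,"ay":0,"az":0}

```text
time: 3.2
eef_pos: [0.6351, -0.0382, 0.2351]
eef_rot: [0.698, -0.087, 0.705, 0.088]
ft_force: [-0.9, 1.2, -0.6]
finger_gap: 0.0003
```

```bash
python3 d.py .18; python3 - <<'E'
from h import *
p=capture("side");cv2.imwrite("pics/s2.png",p["image"][100:300,100:400,::-1].repeat(2,0).repeat(2,1))
E
```

```text
t 3.2 pos [ 0.6351 -0.0382  0.2351] F [-0.92  1.2  -0.62] gap 0.0003 shift [ 1.378 -0.006  0.036] turn [ 0.005 -0.102 -0.035] q [-0.15  0.29  1.08 -0.    1.78 -0.4 ]
```

View pics/s2.png

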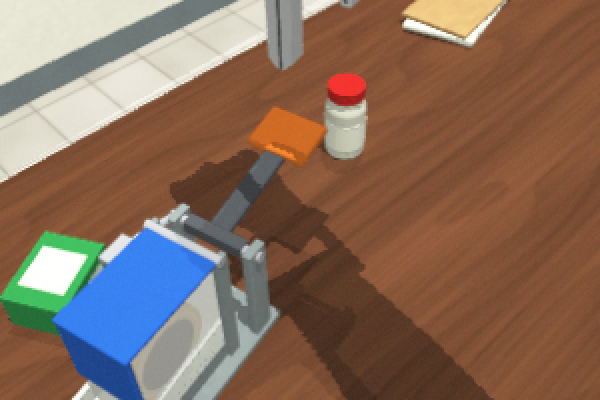

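drive_tool:
  increments:
    - {"x":0.4,"y":0,"z":0.03,"ax":0,"ay":-0.1,"az":0}
    - {"x":0.8,"y":0,"z":0.03,"ax":0,"ay":-0.1,"az":0}
    - {"x":1.1,"y":0,"z":0.03,"ax":0,"ay":-0.1,"az":0}
    - {"x":1.3,"y":0,"z":0.03,"ax":0,"ay":-0.1,"az":0}
    - {"x":1.4,"y":0,"z":0.03,"ax":0,"ay":-0.1,"az":0}
    - {"x":1.5,"y":0,"z":0.03,"ax":0,"ay":-0.1,"az":0}
    - {"x":1.6,"y":0,"z":0.03,"ax":0,"ay":-0.1,"az":0}
    - {"x":1.6,"y":0,"z":0.03,"ax":0,"ay":-0.1,"az":0}

```text
time: 3.92
eef_pos: [0.6368, -0.0351, 0.1775]
eef_rot: [0.705, -0.088, 0.698, 0.089]
ft_force: [0.6, -0.3, -1.0]
finger_gap: 0.0005
```

```bash
python3 d.py .127
```

```text
t 3.9167 pos [ 0.6368 -0.0351  0.1775] F [ 0.64 -0.3  -0.96] gap 0.0005 shift [ 1.263 -0.065 -0.048] turn [ 0.048  0.099 -0.002] q [-0.15  0.28  1.2   0.    1.65 -0.4 ]
```

drive_tool:
  increments:
    - {"x":0.08,"y":-0.05,"z":-0.03,"ax":0,"ay":0.05,"az":0}
    - {"x":0.16,"y":-0.05,"z":-0.03,"ax":0,"ay":0.1,"az":0}
    - {"x":0.24,"y":-0.05,"z":-0.03,"ax":0,"ay":0.1,"az":0}
    - {"x":0.32,"y":-0.05,"z":-0.03,"ax":0,"ay":0.1,"az":0}
    - {"x":0.4,"y":-0.05,"z":-0.03,"ax":0,"ay":0.1,"az":0}
    - {"x":0.48,"y":-0.05,"z":-0.03,"ax":0,"ay":0.1,"az":0}
    - {"x":0.56,"y":-0.05,"z":-0.03,"ax":0,"ay":0.1,"az":0}
    - {"x":0.64,"y":-0.05,"z":-0.03,"ax":0,"ay":0.1,"az":0}

```text
time: 4.58
eef_pos: [0.6366, -0.0379, 0.1525]
eef_rot: [0.702, -0.089, 0.701, 0.088]
ft_force: [-1.1, -0.3, 3.4]
finger_gap: 0.0008
```

```bash
python3 d.py .127
```

```text
t 4.5833 pos [ 0.6366 -0.0379  0.1525] F [-1.09 -0.35  3.38] gap 0.0008 shift [ 0.637  0.002 -0.015] turn [0.045 0.006 0.012] q [-0.15  0.3   1.23 -0.    1.61 -0.4 ]
```

drive_tool:
  increments:
    - {"x":0.12,"y":0,"z":0,"ax":0,"ay":0,"az":0}
    - {"x":0.24,"y":0,"z":0,"ax":0,"ay":0,"az":0}
    - {"x":0.36,"y":0,"z":0,"ax":0,"ay":0,"az":0}
    - {"x":0.48,"y":0,"z":0,"ax":0,"ay":0,"az":0}
    - {"x":0.58,"y":0,"z":0,"ax":0,"ay":0,"az":0}
    - {"x":0.62,"y":0,"z":0,"ax":0,"ay":0,"az":0}
    - {"x":0.62,"y":0,"z":0,"ax":0,"ay":0,"az":0}
    - {"x":0.62,"y":0,"z":0,"ax":0,"ay":0,"az":0}

```text
time: 5.25
eef_pos: [0.6366, -0.0374, 0.1272]
eef_rot: [0.702, -0.089, 0.701, 0.089]
ft_force: [0.5, -2.2, 5.2]
finger_gap: 0.0005
```

drive_tool:
  increments:
    - {"x":0,"y":0,"z":0,"ax":0,"ay":0,"az":0}
    - {"x":0,"y":0,"z":0,"ax":0,"ay":0,"az":0}
    - {"x":0,"y":0,"z":0,"ax":0,"ay":0,"az":0}
    - {"x":0,"y":0,"z":0,"ax":0,"ay":0,"az":0}
    - {"x":0,"y":0,"z":0,"ax":0,"ay":0,"az":0}
    - {"x":0,"y":0,"z":0,"ax":0,"ay":0,"az":0}
    - {"x":0,"y":0,"z":0,"ax":0,"ay":0,"az":0}
    - {"x":0,"y":0,"z":0,"ax":0,"ay":0,"az":0}

```text
time: 5.92
eef_pos: [0.6366, -0.0374, 0.1274]
eef_rot: [0.702, -0.089, 0.701, 0.089]
ft_force: [2.0, -2.0, 5.3]
finger_gap: 0.0006
```

```bash
cat > v.py <<'E'
from h import *
import sys
p=capture("side");cv2.imwrite(sys.argv[1],p["image"][100:384,50:350,::-1].repeat(2,0).repeat(2,1))
pad=np.array([.636,-.038]);Y=np.array([-.245,.97])
for n in ("side","top"):
    if n=="top": p=capture(n)
    for q in("roll","lid"):
      for t in trace(p,q)[:2]:
        w=world(p,t["mask"])
        if len(w): 
            d=(w[:,:2]-pad)@Y-.221; x=(w[:,:2]-pad)@np.array([.97,.245])
            print(n,q,round(t["score"],2),t["extent"],"y",np.percentile(d,[5,50,95]).round(3),"x",np.percentile(x,[5,50,95]).round(3),"z",np.percentile(w[:,2],[5,50,95]).round(3))
E
python3 v.py pics/s3.png; python3 d.py .127
```

```text
side roll 0.78 [80.7, 305.9, 147.0, 375.4] y [0.105 0.145 0.18 ] x [-0.026 -0.018  0.019] z [0.05  0.1   0.114]
side lid 0.96 [119.6, 210.1, 211.9, 300.1] y [-0.056  0.035  0.073] x [-0.037 -0.002  0.035] z [0.136 0.173 0.2  ]
top roll 0.83 [117.2, 191.0, 152.7, 218.4] y [0.097 0.131 0.171] x [-0.024 -0.004  0.021] z [0.063 0.106 0.115]
top roll 0.16 [147.6, 161.2, 208.1, 211.8] y [-0.058 -0.004  0.061] x [-0.032  0.003  0.038] z [0.152 0.176 0.201]
top lid 0.8 [150.2, 164.1, 208.1, 209.5] y [-0.058 -0.003  0.063] x [-0.032  0.002  0.038] z [0.152 0.176 0.201]
t 6.2167 pos [ 0.6366 -0.0374  0.1273] F [ 2.25 -1.29  4.2 ] gap 0.0005 shift [ 0.008 -0.011 -0.017] turn [ 0.047  0.005 -0.002] q [-0.15  0.31  1.27  0.    1.57 -0.4 ]
```

View pics/s3.png

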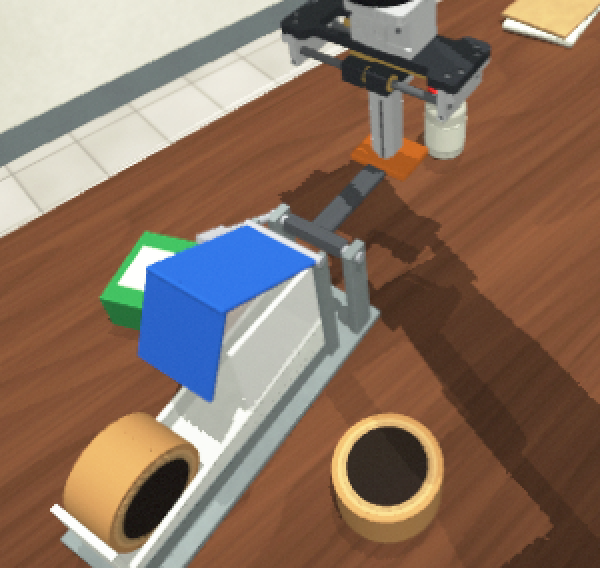

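```bash
cat > pad.py <<'E'
from h import *
pad=np.array([.636,-.038]);Y=np.array([-.245,.97]);X=np.array([.97,.245])
for n in("side","top"):
    p=capture(n);h=cv2.cvtColor(p["image"],cv2.COLOR_RGB2HSV)
    v,u=np.indices(h.shape[:2]);w0=np.zeros(h.shape[:2],bool)
    m=(h[...,0]>5)&(h[...,0]<20)&(h[...,1]>200)&(h[...,2]>120);m[:140]=0;m[200:]=0;m[:,:180]=0;m[:,300:]=0
    w=world(p,m);w=w[w[:,2]>.05];d=w[:,:2]-pad
    for q,a in(("y",d@Y-.221),("x",d@X),("z",w[:,2])):print(n,q,len(w),np.percentile(a,[3,25,50,75,97]).round(3))
    A=np.c_[d@Y-.221,np.ones(len(w))];k=np.linalg.lstsq(A,w[:,2],rcond=None)[0];print("slope",k)
    t=trace(p,"lid")[0]["mask"]&(h[...,0]>105)&(h[...,0]<125)&(h[...,1]>150);l=world(p,t);y=(l[:,:2]-pad)@Y-.221
    s=(y>-.04)&(y<.0);print("lid slope",np.degrees(0)+np.arctan(np.polyfit(y[s],l[s,2],1)[0]))
E
python3 pad.py
```

```text
side y 356 [-0.245 -0.227 -0.212 -0.204 -0.2  ]
side x 356 [-0.032 -0.024 -0.014  0.009  0.029]
side z 356 [0.121 0.124 0.125 0.126 0.127]
slope [-0.02461     0.11970135]
lid slope 0.4683279297510899Traceback (most recent call last):
  File "pad.py", line 7, in <module>
    w=world(p,m);w=w[w[:,2]>.05];d=w[:,:2]-pad
  File "h.py", line 5, in world
    n=cv2.undistortPoints(np.c_[u,v].astype(float)[:,None],p["mtx"],p["D"])[:,0]
      ~~~~~~~~~~~~~~~~~~~^^^^^^^^^^^^^^^^^^^^^^^^^^^^^^^^^^^^^^^^^^^^^^^^^^
cv2.error: OpenCV(4.12.0) /io/opencv/modules/calib3d/src/undistort.dispatch.cpp:347: error: (-215:Assertion failed) CV_IS_MAT(_src) && CV_IS_MAT(_dst) && (_src->rows == 1 || _src->cols == 1) && (_dst->rows == 1 || _dst->cols == 1) && _src->cols + _src->rows - 1 == _dst->rows + _dst->cols - 1 && (CV_MAT_TYPE(_src->type) == CV_32FC2 || CV_MAT_TYPE(_src->type) == CV_64FC2) && (CV_MAT_TYPE(_dst->type) == CV_32FC2 || CV_MAT_TYPE(_dst->type) == CV_64FC2) in function 'cvUndistortPointsInternal'
```

drive_tool:
  increments:
    - {"x":0.08,"y":0,"z":0,"ax":0,"ay":0,"az":0}
    - {"x":0.16,"y":0,"z":0,"ax":0,"ay":0,"az":0}
    - {"x":0.24,"y":0,"z":0,"ax":0,"ay":0,"az":0}
    - {"x":0.32,"y":0,"z":0,"ax":0,"ay":0,"az":0}
    - {"x":0.4,"y":0,"z":0,"ax":0,"ay":0,"az":0}
    - {"x":0.45,"y":0,"z":0,"ax":0,"ay":0,"az":0}
    - {"x":0.5,"y":0,"z":0,"ax":0,"ay":0,"az":0}
    - {"x":0.5,"y":0,"z":0,"ax":0,"ay":0,"az":0}

```text
time: 7.03
eef_pos: [0.6358, -0.037, 0.1061]
eef_rot: [0.701, -0.088, 0.702, 0.089]
ft_force: [1.7, 0.4, 3.0]
finger_gap: 0.0005
```

```bash
python3 pad.py 2>/dev/null; python3 v.py pics/s4.png; python3 d.py .108
```

```text
side y 316 [-0.243 -0.225 -0.21  -0.202 -0.199]
side x 316 [-0.032 -0.025 -0.014  0.008  0.027]
side z 316 [0.098 0.101 0.104 0.105 0.107]
slope [0.14414446 0.13408365]
side roll 0.86 [81.9, 307.4, 150.7, 378.2] y [0.104 0.145 0.181] x [-0.026 -0.017  0.02 ] z [0.046 0.1   0.114]
side roll 0.64 [166.1, 175.6, 263.7, 227.8] y [-0.235 -0.148 -0.086] x [-0.031 -0.005  0.043] z [0.1   0.113 0.133]
side lid 0.97 [110.1, 201.9, 211.9, 279.0] y [-0.049  0.033  0.069] x [-0.038 -0.005  0.032] z [0.165 0.21  0.236]
top roll 0.84 [118.9, 191.6, 154.6, 217.7] y [0.1   0.133 0.174] x [-0.024 -0.005  0.023] z [0.047 0.106 0.115]
top lid 0.61 [147.0, 161.1, 210.1, 208.9] y [-0.059 -0.005  0.064] x [-0.033  0.002  0.038] z [0.156 0.203 0.235]
t 7.4333 pos [ 0.636  -0.0372  0.1073] F [0.13 0.92 3.18] gap 0.0005 shift [-0.018 -0.02  -0.006] turn [ 0.048 -0.008 -0.009] q [-0.15  0.32  1.3   0.    1.53 -0.4 ]
```

View pics/s4.png

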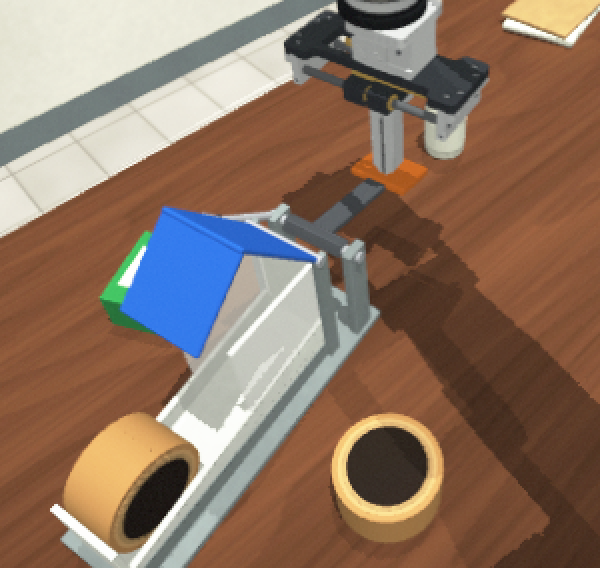

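drive_tool:
  increments:
    - {"x":0.05,"y":0,"z":0,"ax":0,"ay":0,"az":0}
    - {"x":0.08,"y":0,"z":0,"ax":0,"ay":0,"az":0}
    - {"x":0.08,"y":0,"z":0,"ax":0,"ay":0,"az":0}
    - {"x":0.08,"y":0,"z":0,"ax":0,"ay":0,"az":0}
    - {"x":0.08,"y":0,"z":0,"ax":0,"ay":0,"az":0}
    - {"x":0.08,"y":0,"z":0,"ax":0,"ay":0,"az":0}
    - {"x":0.08,"y":0,"z":0,"ax":0,"ay":0,"az":0}
    - {"x":0.08,"y":0,"z":0,"ax":0,"ay":0,"az":0}

```text
time: 8.1
eef_pos: [0.6362, -0.0371, 0.1056]
eef_rot: [0.702, -0.089, 0.701, 0.089]
ft_force: [-2.4, 2.4, 9.4]
finger_gap: 0.0003
```

```bash
python3 pad.py 2>/dev/null; python3 v.py pics/s5.png; python3 d.py .16
```

```text
side y 313 [-0.243 -0.225 -0.21  -0.202 -0.199]
side x 313 [-0.032 -0.025 -0.014  0.01   0.027]
side z 313 [0.098 0.101 0.103 0.105 0.106]
slope [0.14536303 0.13401467]
lid slope 0.8983408146029412
side roll 0.91 [82.0, 307.2, 149.8, 375.6] y [0.104 0.145 0.18 ] x [-0.026 -0.018  0.019] z [0.048 0.1   0.114]
side lid 0.59 [110.1, 202.9, 210.1, 276.2] y [-0.047  0.033  0.069] x [-0.038 -0.005  0.032] z [0.166 0.212 0.237]
side lid 0.4 [167.9, 174.6, 262.6, 227.4] y [-0.238 -0.157 -0.091] x [-0.03  -0.003  0.045] z [0.097 0.111 0.129]
top roll 0.74 [118.9, 190.9, 152.9, 217.8] y [0.099 0.133 0.173] x [-0.024 -0.006  0.023] z [0.051 0.106 0.116]
top lid 0.84 [147.7, 160.1, 211.4, 207.5] y [-0.058 -0.004  0.065] x [-0.032  0.003  0.038] z [0.155 0.205 0.237]
t 8.55 pos [ 0.6362 -0.0371  0.1057] F [-1.52  2.82  8.34] gap 0.0005 shift [-1.359 -0.02  -0.01 ] turn [ 0.05   0.005 -0.005] q [-0.15  0.32  1.3   0.    1.53 -0.4 ]
```

drive_tool:
  increments:
    - {"x":-0.06,"y":0,"z":0,"ax":0,"ay":0,"az":0}
    - {"x":-0.12,"y":0,"z":0,"ax":0,"ay":0,"az":0}
    - {"x":-0.18,"y":0,"z":0,"ax":0,"ay":0,"az":0}
    - {"x":-0.24,"y":0,"z":0,"ax":0,"ay":0,"az":0}
    - {"x":-0.3,"y":0,"z":0,"ax":0,"ay":0,"az":0}
    - {"x":-0.36,"y":0,"z":0,"ax":0,"ay":0,"az":0}
    - {"x":-0.42,"y":0,"z":0,"ax":0,"ay":0,"az":0}
    - {"x":-0.48,"y":0,"z":0,"ax":0,"ay":0,"az":0}

```text
time: 9.22
eef_pos: [0.6363, -0.0378, 0.1235]
eef_rot: [0.701, -0.089, 0.702, 0.089]
ft_force: [-1.2, -1.1, 3.5]
finger_gap: 0.0006
```

drive_tool:
  increments:
    - {"x":-0.06,"y":0,"z":0,"ax":0,"ay":0,"az":0}
    - {"x":-0.12,"y":0,"z":0,"ax":0,"ay":0,"az":0}
    - {"x":-0.18,"y":0,"z":0,"ax":0,"ay":0,"az":0}
    - {"x":-0.24,"y":0,"z":0,"ax":0,"ay":0,"az":0}
    - {"x":-0.3,"y":0,"z":0,"ax":0,"ay":0,"az":0}
    - {"x":-0.36,"y":0,"z":0,"ax":0,"ay":0,"az":0}
    - {"x":-0.42,"y":0,"z":0,"ax":0,"ay":0,"az":0}
    - {"x":-0.48,"y":0,"z":0,"ax":0,"ay":0,"az":0}

```text
time: 9.88
eef_pos: [0.6363, -0.0368, 0.1425]
eef_rot: [0.701, -0.089, 0.702, 0.089]
ft_force: [-1.2, 3.1, 3.8]
finger_gap: 0.0004
```

```bash
python3 pad.py 2>/dev/null; python3 d.py .16
```

```text
side y 396 [-0.243 -0.225 -0.212 -0.204 -0.2  ]
side x 396 [-0.032 -0.024 -0.014  0.008  0.027]
side z 396 [0.133 0.138 0.139 0.141 0.143]
slope [-0.14059199  0.10872788]
lid slope 0.21457060878657616
t 10.0333 pos [ 0.6366 -0.037   0.1428] F [-1.52  2.98  2.87] gap 0.0005 shift [-0.43  -0.019 -0.02 ] turn [ 0.051  0.009 -0.007] q [-0.15  0.3   1.25  0.    1.6  -0.4 ]
```

Lid at about 0.21 rad, still supported (3 N). Finishing more slowly.

drive_tool:
  increments:
    - {"x":-0.03,"y":0,"z":0,"ax":0,"ay":0,"az":0}
    - {"x":-0.06,"y":0,"z":0,"ax":0,"ay":0,"az":0}
    - {"x":-0.09,"y":0,"z":0,"ax":0,"ay":0,"az":0}
    - {"x":-0.12,"y":0,"z":0,"ax":0,"ay":0,"az":0}
    - {"x":-0.15,"y":0,"z":0,"ax":0,"ay":0,"az":0}
    - {"x":-0.18,"y":0,"z":0,"ax":0,"ay":0,"az":0}
    - {"x":-0.21,"y":0,"z":0,"ax":0,"ay":0,"az":0}
    - {"x":-0.24,"y":0,"z":0,"ax":0,"ay":0,"az":0}

```text
time: 10.7
eef_pos: [0.6365, -0.0375, 0.1522]
eef_rot: [0.702, -0.089, 0.701, 0.089]
ft_force: [-0.8, 2.9, 3.4]
finger_gap: 0.0004
```

drive_tool:
  increments:
    - {"x":-0.03,"y":0,"z":0,"ax":0,"ay":0,"az":0}
    - {"x":-0.06,"y":0,"z":0,"ax":0,"ay":0,"az":0}
    - {"x":-0.09,"y":0,"z":0,"ax":0,"ay":0,"az":0}
    - {"x":-0.12,"y":0,"z":0,"ax":0,"ay":0,"az":0}
    - {"x":-0.15,"y":0,"z":0,"ax":0,"ay":0,"az":0}
    - {"x":-0.18,"y":0,"z":0,"ax":0,"ay":0,"az":0}
    - {"x":-0.21,"y":0,"z":0,"ax":0,"ay":0,"az":0}
    - {"x":-0.24,"y":0,"z":0,"ax":0,"ay":0,"az":0}

```text
time: 11.37
eef_pos: [0.6364, -0.0377, 0.1616]
eef_rot: [0.701, -0.089, 0.702, 0.089]
ft_force: [0.5, 0.4, -0.1]
finger_gap: 0.0005
```

```bash
python3 pad.py 2>/dev/null; python3 d.py .16
```

```text
side y 504 [-0.24  -0.224 -0.213 -0.204 -0.198]
side x 504 [-0.032 -0.022 -0.01   0.009  0.027]
side z 504 [0.144 0.148 0.15  0.152 0.156]
slope [-0.22756921  0.10098777]
lid slope -0.0034996790758540105
t 11.5167 pos [ 0.6365 -0.0376  0.1618] F [-0.26 -0.45  0.24] gap 0.0005 shift [ 0.045 -0.006 -0.015] turn [0.045 0.003 0.002] q [-0.15  0.29  1.22 -0.    1.63 -0.4 ]
```

Closed, with contact released. Moving clear straight up.

drive_tool:
  increments:
    - {"x":-0.3,"y":0,"z":0,"ax":0,"ay":0,"az":0}
    - {"x":-0.8,"y":0,"z":0,"ax":0,"ay":0,"az":0}
    - {"x":-1.4,"y":0,"z":0,"ax":0,"ay":0,"az":0}
    - {"x":-2,"y":0,"z":0,"ax":0,"ay":0,"az":0}
    - {"x":-2.4,"y":0,"z":0,"ax":0,"ay":0,"az":0}
    - {"x":-2.5,"y":0,"z":0,"ax":0,"ay":0,"az":0}
    - {"x":-2.5,"y":0,"z":0,"ax":0,"ay":0,"az":0}
    - {"x":-2.5,"y":0,"z":0,"ax":0,"ay":0,"az":0}

```text
time: 12.18
eef_pos: [0.6363, -0.0375, 0.2612]
eef_rot: [0.701, -0.089, 0.702, 0.089]
ft_force: [-0.1, 0.3, -0.4]
finger_gap: 0.0006
```

```bash
python3 pad.py 2>/dev/null; python3 v.py pics/s6.png; python3 d.py .26
```

```text
side y 651 [-0.242 -0.231 -0.218 -0.206 -0.198]
side x 651 [-0.032 -0.019 -0.003  0.013  0.028]
side z 651 [0.144 0.148 0.151 0.153 0.156]
slope [-0.21895632  0.10272674]
lid slope -0.001825328547074995
top y 11 [-0.2   -0.2   -0.199 -0.199 -0.199]
top x 11 [-0.011 -0.002  0.007  0.013  0.019]
top z 11 [0.143 0.146 0.147 0.148 0.149]
slope [0.4129091  0.22889857]
lid slope -0.009581569328697177
side roll 0.85 [80.4, 306.4, 152.2, 379.0] y [0.104 0.146 0.18 ] x [-0.026 -0.018  0.019] z [0.047 0.1   0.114]
side lid 0.81 [125.0, 210.1, 211.4, 306.0] y [-0.056  0.011  0.054] x [-0.037 -0.002  0.035] z [0.094 0.151 0.153]
top roll 0.58 [118.5, 191.7, 154.4, 220.7] y [0.096 0.129 0.171] x [-0.024 -0.004  0.021] z [0.064 0.105 0.115]
top lid 0.58 [158.3, 164.4, 210.5, 210.6] y [-0.06  -0.008  0.049] x [-0.033  0.002  0.04 ] z [0.136 0.152 0.156]
t 12.6833 pos [ 0.6364 -0.0375  0.2614] F [-0.51 -1.08  0.62] gap 0.0003 shift [ 0.035 -0.01  -0.012] turn [ 0.047 -0.004 -0.003] q [-0.15  0.28  1.03  0.    1.83 -0.4 ]
```

View pics/s6.png

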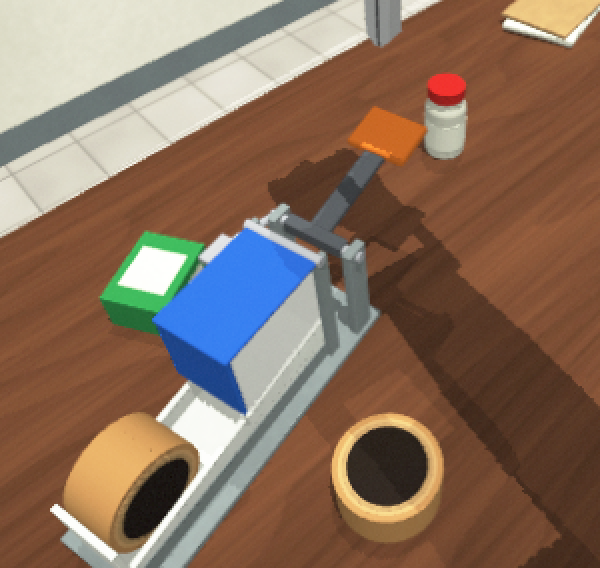

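The picture shows the lid closed (around 240,320), the lever up at (388,133) and the roll against the stop at (135,480). The bystanders have not moved, and the fingers are clear above the pad. Handing in.

```bash
python3 -c "
from bench import *
print(job_done())"
```

```text
the job is handed in; nothing more can be done
None
```

I pressed the lever fully down with the closed fingertips, and the roll rolled out and settled in the tray. I then let the lever up slowly, keeping contact until the lid was closed, lifted straight clear, and handed the job in at about 12.7 s. `job_done` gives no verdict, so what follows is from my own measurements.

- **Lid:** it measured about 0.90 rad at full press. On the way down the pad rose at about 25 mm/s, then about 14 mm/s for the last part, roughly 0.25 rad/s of lid against the 2 rad/s limit. The last check read the lid at 0.00 rad.
- **Lever:** the pad is back at 0.151 m, its rest height, and the force reading is about zero.
- **Roll:** it stayed at about y 0.14 m through the last check, centred across the tray within a few millimetres.
- **Bystanders:** in the last picture they looked to be where they started. I did not measure their positions again.

**Fingertip reach:** contact came about 20 mm lower than the stated `tips_ahead` of 22 mm predicted, because the tips behaved as if only about 2 mm ahead of the TCP. My first press therefore opened the lid only to about 0.47 rad, and the roll already ran out at that point. I measured the pad and lid again and pressed on to the stop, so the first press caused no problem I could see.

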